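# Clamp the datum block and hold the gauge arm out at the index

### The arm

A 6-joint arm with a two-finger parallel gripper is mounted at the origin on a cart in front of the work surface, level with it; the furniture and walls round the work are solid. World frame = base frame: x ahead of the robot, y to its left, z up, the work surface at z = 0. Lengths are in mm, angles in rad, forces in N, time in s.
With the tool pointing down it reaches from about 250 to 775 mm from the base axis. Payload 4 kg.
Tool frame: the origin (TCP) lies at the centre of the arm's flange, where the gripper is bolted on; the fingertips stand 173 mm ahead of it and the grasp point (between the pads) lies 155 mm ahead of it; y points along the fingers, x is the direction in which the jaws open and shut, and the axes are right-handed (so a half turn about y gives the same grasp; the last joint's range is limited). The gripper opens to 85 mm and grips with 20 to 120 N. Pads are 22 mm wide; open, the fingers measure 114 mm over their backs; the gripper's body (76 mm by 85 mm) begins 54 mm behind the grasp point. The pads swing forward as they close: fully open they stand 13 mm farther back than shut.
Start: joints at [1.011, 0.087, 1.371, -0, 1.684, -0.103], TCP at [242.596, 493.607, 404.741] pointing down, gripper open.
Joint ranges: [-3.1, 3.1], [-0.76, 2.03], [0.27, 2.55], [-1.08, 4.22], [0.17, 2.65], [-2.57, 2.57]. Speed limits (rad/s): [2.79, 2.79, 3.14, 3.14, 3.14, 3.14].

### API

Orientations are given as a 3x3 rotation matrix whose columns are the frame's x, y, z axes.
In Python, from bench import ctrl gives the robot as it stands.
- The arm moves only by the shell command python3 -m pendant 'ROWS' [OPENING] [FORCE]. ROWS is JSON, a list that holds one entry, the list of rows, each a list of 6 numbers: the shift along the world's x, y, z in cm, then the turn, a rotation vector about the world's x, y, z in rad. A call has 1 to 5 rows; each row is the pose to reach, as a shift and turn from the pose commanded when the call began; what a row does not reach only later rows make up. A row lasts 1/10 s, in which the tool goes at most 50 mm and 8.59 degrees, less where a joint would pass 70% of its speed; a pose out of reach is approached as far as the arm can. A call with a gripper value outside its range is refused whole. OPENING is the closure, from -1 (fully open) to 1 (shut), set as the call begins (- or left out, the last holds). The fingers move at their own pace and stop on an object; FORCE is the grip in N (left out, the last holds). Time passes only in rows, so rows that repeat a pose let the fingers close. It gives the time, the measured TCP pose, the force and the opening at its end, in the units of the state.
- ctrl.read_state(): the state, without advancing time (a new reading comes with each control period).
- ctrl.camera(name): name is "scene" or "top"; returns a dict with "frame" (400x640x3 uint8, red, green, blue), "K" (3x3 intrinsics, pixels), "dist_coeffs" ([k1, k2, p1, p2, k3] as OpenCV has them; the pictures are not rectified), "rvec" (rotation vector, rad) and "tvec" (3), from world to camera coordinates, as OpenCV has them. Camera axes: x right, y down, z forward; pixel columns grow to the right and rows downward; lengths in mm; the calibration is good to about 2 mm. A picture is of the moment at which its call begins. There is no depth.
- ctrl.finish_job(): hands the job in, once; it reports no verdict.
Trained networks look in a picture, given as the dict that the camera call returned (one of the last four; its "shot" number tells which), for a name from the list of things; names that differ only in an ending like _2 or _b are one class to them, and where a whole thing is asked for, a point or a joint stands for the part that bears it (a point fixed in the world has none). Each returns a list of dicts, best first, with "confidence" (0 to 1); they miss things now and then, are a little off and sometimes report something else, mostly with a low value. They report only what shows in the picture. A call takes as long as a camera call.
- ctrl.look_for(label, picture): "uv" ([column, row] in pixels, amid what is visible of it).
- ctrl.masks_of(label, picture): "mask" (400x640 bool, what is visible of it) and "uv" ([column, row] in pixels, amid what is visible of it).
The state is a dict: "clock": time; "joint_pos": joint angles; "joint_vel": joint speeds; "joint_efforts": joint torques, N m; "tcp_pos": TCP position; "tool_rot": TCP orientation; "wrist_force": force on the tool from outside, world axes, zero at the start; "moment": the same for the moment, N m; "finger_gap": opening from 0.0 (shut) to 1.0 (fully open).
Only numpy, scipy, OpenCV 4.12 (cv2) and the standard library are available. Lean on these libraries where they do the work, as an engineer would, in place of code of your own. Each camera call takes 0.05 s, during which the arm holds its last target. There are 200 camera calls.

### The job

Get the length gauge ready: crank the clamp handle clockwise (seen from above) as far as it goes, so that its sprung pad presses down firmly on the steel block. Then grip the head of the telescoping arm across its side lock button so that the button is squeezed in, draw the arm out until its pointer is level with the index blade of the clip on the scale, and finish there, still gripping the head with the button squeezed so that the arm is held still at the index. Leave the marker, the standing bolt and the note pad where they are.

Things in the scene. Friction and masses are not known exactly. Their poses are not given: they have to be found in the camera images.
- fixture: Gauge fixture, fixed to the bench: aluminium plate 110 (x) x 420 (y) x 12 mm, a C-frame screw clamp near its -y end, a telescoping gauge arm along +y at x = 0. Origin on the plate's underside, 15 mm towards -y from its middle; z up. The clamp frame is 109 mm high (column at x = 31 to 53 mm). The arm's sleeve spans y = -60 to 60, z = 33 to 57 mm.
- clamp_axis (a point): On the vertical axis of the clamp screw, at the plate's top (fixture frame 0, -140, 12 mm). The block stands below it on a steel anvil 10 mm high.
- crank (a joint): Crank angle, rad, 0 to 7.85 (1.25 turns, stops at both ends), growing clockwise from above about clamp_axis. At 0 the grip lies 38 mm from the axis towards the fixture's -x. Grip, crank and spindle sink 12 mm per turn. The pad meets the block at about 4.7 rad, then presses 3.8 N per further rad: 8 N at 6.8, 12 N at the stop. Friction 0.06 N m (under 3 N at the grip); it stays where left.
- crank_grip (a point): Middle of the upright black crank grip, a round handle 18 mm in diameter, 36 mm tall, turning freely on its own axis, so a gripper may keep its yaw while it goes round. Its top is 18 mm above this point, its foot 18 mm below; the crank arm's flat top is 20 mm below this point and nothing else reaches that high.
- pad: Sprung steel pad under the spindle, 18 mm in diameter, 8 mm thick; origin at the middle of its underside. Spring 2 N/mm.
- block: Plain ground steel block 20 x 30 x 12 mm, loose on the anvil under the pad; origin at the middle of its underside. It is already in place.
- gauge_arm (a joint): Extension of the telescoping arm, m: 0 home, to 0.11, along the fixture's +y. A spring pulls it home with 2.5 to 4 N. At home a tooth locks it until the lock button is pressed in more than 3 mm; if let go it runs back.
- head: Grey head on the arm's end, 36 (x) x 34 (y) x 48 mm (z from 22 to 70 mm over the bench); its origin is 50 mm under head_mid, axes as the fixture's. It carries the lock button and pointer.
- head_mid (a point): Middle of the head's width and length, at the height of the lock button's middle, 50 mm over the bench and 20 mm under the head's top. Grip here from above, fingers closing along the fixture's x axis. A catch lug stands 38 mm towards -y of it at home (on the -x side, 54 mm high).
- lock_button (a joint): Travel of the lock button, m: 0 out, 0.005 fully in. A black pad 18 (y) x 22 mm (z) on the middle of the head's -x side, pressed towards the fixture's +x. It stands 6 mm out of the head (overall width 42 mm), 1 mm when fully in (37 mm). It takes 5 N to start, 8.4 N at 3 mm, 11 N fully in.
- pointer_tip (a point): Tip of the thin pointer that sticks out of the head's foot towards -x, over the scale; same y (fixture frame) as head_mid.
- index_clip: Black index clip 17 x 16 x 13 mm on the scale strip, fixed where it is set; the steel blade on it (2 mm thick, across the scale) is the index. Axes as the fixture's; origin at the middle of its underside.
- index_line (a point): Inner end of the index blade. The arm is at the index when pointer_tip has the same y as this point along the fixture's y axis.
- bolt: Steel flange bolt standing on its head, 19 mm across, 42 mm tall; bystander.
- marker: Marker pen 124 mm long, 13 mm thick; bystander.
- card_pad: Note pad 52 x 75 x 11 mm; bystander.

How it is judged (in metres and radians):
On the way, in this order (a step that is already met when the one before it is completed fails the run):
1. the clamp pad presses on the block with more than 8 N (contact force between pad and block above 8 N and horizontal distance between block and clamp_axis below 0.008 m), for 0.2 s.
2. the arm is unlocked by its squeezed button and drawn out more than 20 mm (value of joint gauge_arm above 0.02 m and contact force between the fingers and head above 5 N and value of joint lock_button above 0.003 m), for 0.1 s.
At the end, for the whole second after the job is handed in: The pad presses on the block with more than 8 N, the block within 8 mm of the clamp axis; the pointer is within 3.5 mm of the index blade along the scale, the arm at rest (under 10 mm/s), and the fingers still grip the head (over 5 N) with the lock button pressed in more than 3 mm (all of step 1 and contact force between the fingers and head above 5 N and value of joint lock_button above 0.003 m and y of pointer_tip in the frame of index_line between -0.0035 and 0.0035 m and velocity of joint gauge_arm between -0.01 and 0.01 m/s); the arm keeps its last pose, push and grip.
It fails at once if a bystander (marker, bolt or note pad) is moved more than 30 mm (distance of any of marker, bolt, card_pad from where it was at the start of the episode above 0.03 m).
It also fails if it takes over 51 s, if anything falls off the work surface, if the arm or the gripper's body presses on something with over 40 N, if the wrist force passes 120 N, or if a joint passes its speed limit or range.

## Working session

There is one attempt and no reset: what is moved stays moved. The work goes in short steps, Python scripts to look and compute and a shell command to move; the robot and the scene stay as the last step left them, time stands still between calls to the robot, and variables do not carry over. Pictures are saved under pics/ and viewed, about 8 in all and at most 12, crops included, and the job is handed in when it is done.

```bash
mkdir -p pics; ls; cat > h.py <<'E'
import numpy as np,cv2
from bench import ctrl
def ray(p,uv):
    R=cv2.Rodrigues(np.array(p["rvec"],float))[0];t=np.array(p["tvec"],float).ravel()
    n=cv2.undistortPoints(np.array([[uv]],float),np.array(p["K"],float),np.array(p["dist_coeffs"],float)).ravel()
    return -R.T@t,R.T@np.array([n[0],n[1],1.])
def atz(p,uv,z):
    c,d=ray(p,uv);return c+d*(z-c[2])/d[2]
def tri(a,ua,b,ub):
    c1,d1=ray(a,ua);c2,d2=ray(b,ub)
    s=np.linalg.lstsq(np.c_[d1,-d2],c2-c1,rcond=None)[0]
    p,q=c1+d1*s[0],c2+d2*s[1];return (p+q)/2,np.linalg.norm(p-q)
def proj(p,X):
    return cv2.projectPoints(np.array(X,float).reshape(-1,1,3),np.array(p["rvec"],float),np.array(p["tvec"],float),np.array(p["K"],float),np.array(p["dist_coeffs"],float))[0].reshape(-1,2)
E
python3 - <<'E'
from h import *
np.set_printoptions(precision=1,suppress=True)
P={n:ctrl.camera(n) for n in("scene","top")}
for n,p in P.items():
    cv2.imwrite(f"pics/{n}0.png",p["frame"][:,:,::-1])
    print(n,ray(p,(320,200)))
    for l in["crank_grip","head","head_mid","pointer_tip","index_clip","index_line","block","lock_button","bolt","marker","card_pad","fixture"]:
        print(l,[(np.round(d["uv"],1),round(d["confidence"],2)) for d in ctrl.look_for(l,p)[:2]])
print(ctrl.read_state())
E
```

```text
pics
scene (array([ -26.6, -319.6,  694.8]), array([ 0.6,  0.4, -0.7]))
crank_grip [(array([266.8, 215.2]), 0.68), (array([335.2, 215.1]), 0.5)]
head [(array([268.4, 215.1]), 0.88), (array([342.3, 204.9]), 0.67)]
head_mid [(array([262.8, 214.2]), 0.87), (array([303.1, 233.3]), 0.38)]
pointer_tip [(array([265.6, 217.7]), 0.61)]
index_clip []
index_line []
block [(array([347.3, 249.3]), 0.55)]
lock_button [(array([263.7, 222.3]), 0.42)]
bolt [(array([391.2, 293.3]), 0.45)]
marker [(array([402.9, 335.8]), 0.74), (array([303.7, 234.9]), 0.72)]
card_pad [(array([341.9, 202.4]), 0.71)]
fixture [(array([300.7, 236. ]), 0.75)]
top (array([ 322. ,   20.1, 1055.1]), array([ 0.2,  0. , -1. ]))
crank_grip []
head [(array([303.9, 224.4]), 0.56), (array([356.7, 225.2]), 0.23)]
head_mid [(array([273.1, 222.4]), 0.49)]
pointer_tip [(array([274.8, 223.7]), 0.77)]
index_clip [(array([243.4, 238.1]), 0.38)]
index_line []
block []
lock_button [(array([274.7, 222.5]), 0.6), (array([275.4, 228.8]), 0.56)]
bolt []
marker [(array([428.4, 276.5]), 0.77)]
card_pad [(array([325.8, 162.3]), 0.87)]
fixture [(array([302.5, 221.6]), 0.68)]
{'clock': 1.3, 'joint_pos': array([ 1. ,  0.1,  1.4,  0. ,  1.7, -0.1]), 'joint_vel': array([-0.,  0., -0.,  0., -0.,  0.]), 'joint_efforts': array([  0. , -35.2, -31.3,   0. ,   0. ,  -0. ]), 'tcp_pos': array([242.6, 493.6, 404.7]), 'tool_rot': array([[ 0.4,  0. , -0.9],
       [ 0.9,  0. ,  0.4],
       [ 0. , -1. ,  0. ]]), 'wrist_force': array([-0. ,  0.7,  0.6]), 'moment': array([-0.,  0., -0.]), 'finger_gap': 1.0010728233173107}
```

```bash
python3 - <<'E'
import cv2
a=cv2.imread("pics/scene0.png")[150:350,210:470]; b=cv2.imread("pics/top0.png")[140:340,200:460]
cv2.imwrite("pics/c0.png",cv2.resize(a,(780,600),interpolation=cv2.INTER_CUBIC))
cv2.imwrite("pics/c1.png",cv2.resize(b,(780,600),interpolation=cv2.INTER_CUBIC))
E
```

```text
(no output)
```

View pics/c0.png

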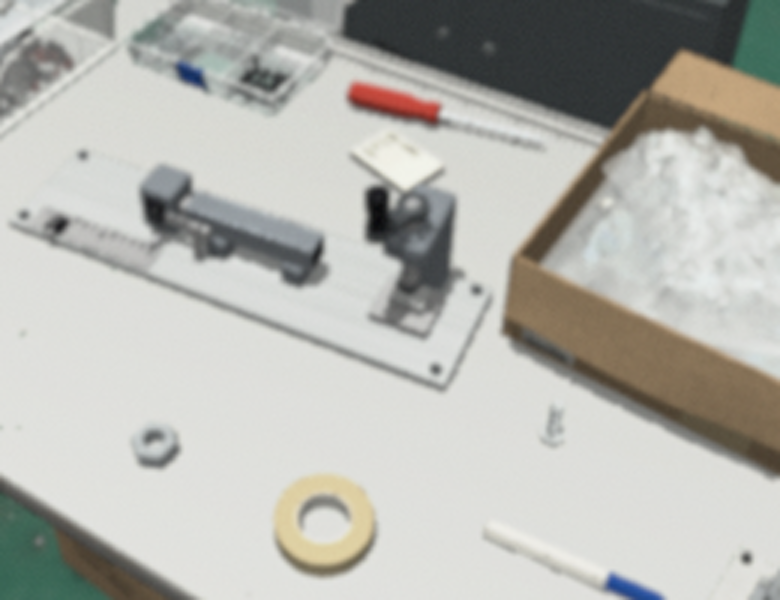

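View pics/c1.png

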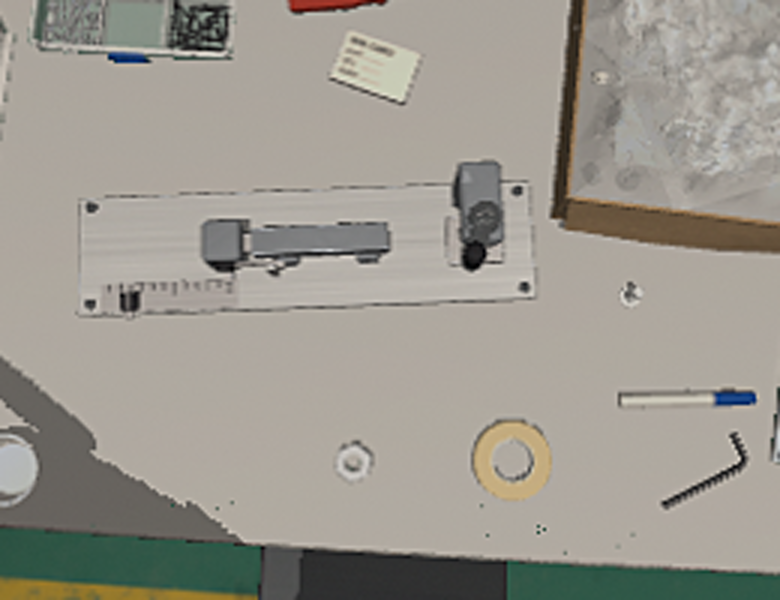

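```bash
cat >> h.py <<'E'
def fx(pose,X):
    x,y,a=pose;c,s=np.cos(a),np.sin(a);X=np.atleast_2d(np.array(X,float))
    return np.c_[x+c*X[:,0]-s*X[:,1],y+s*X[:,0]+c*X[:,1],X[:,2]]
E
python3 - <<'E'
from h import *
from scipy.optimize import least_squares
np.set_printoptions(precision=2,suppress=True)
T=ctrl.camera("top");S=ctrl.camera("scene")
C=[(55,225,12),(55,-195,12),(-55,-195,12),(-55,225,12)]
ut=np.array([(80,200),(532,182),(536,297),(79,316)])/3.+[200,140]
us=np.array([(78,150),(490,290),(445,383),(12,222)])/3.+[210,150]
f=lambda q:np.r_[(proj(T,fx(q,C))-ut).ravel(),(proj(S,fx(q,C))-us).ravel()]
r=least_squares(f,[400,0,0]);q=r.x;print(q,r.fun.reshape(-1,2))
rt=least_squares(lambda q:f(q)[:8],[400,0,0]);print("top",rt.x,rt.fun)
np.save("q.npy",q)
clip=atz(T,(200+129/3,140+290/3),25);print("clip",clip)
c,s=np.cos(q[2]),np.sin(q[2]);d=clip[:2]-q[:2];print("clip fixture",c*d[0]+s*d[1],-s*d[0]+c*d[1])
for n,p in dict(axis=(0,-140,12),grip0=(-38,-140,115),head=(0,85,50)).items():
    X=fx(q,p);print(n,X,(proj(T,X)-[200,140])*3,(proj(S,X)-[210,150])*3)
for l in("crank_grip","crank_grip"):
    pass
print("grip tri",tri(T,(200+474/3,140+250/3),S,(210+376/3,150+190/3)))
print("head top tri",tri(T,(200+222/3,140+240/3),S,(210+166/3,150+182/3)))
print(ctrl.read_state()["tool_rot"])
E
```

```text
[488.21  79.56   0.1 ] [[ 0.03 -0.21]
 [-0.33 -0.32]
 [ 1.2   0.68]
 [-0.21  0.54]
 [ 0.06 -1.44]
 [ 1.48 -0.86]
 [ 0.24  0.78]
 [-2.22 -1.21]]
top [488.71  80.09   0.1 ] [-0.12 -0.46 -0.49 -0.45  0.99  0.55 -0.4   0.28]
clip [437.64 251.29  25.  ]
clip fixture -33.220315236587794 175.91486559869696
axis [[502.15 -59.75  12.  ]] [[475.61 241.89]] [[407.2  311.48]]
grip0 [[464.34 -63.53 115.  ]] [[488.8  266.66]] [[392.04 254.2 ]]
head [[479.75 164.13  50.  ]] [[225.38 245.15]] [[166.78 195.5 ]]
grip tri (array([468.77, -46.71, 167.09]), np.float64(0.40673019035256053))
head top tri (array([482.22, 165.45,  63.11]), np.float64(0.46577122208611466))
[[ 0.44  0.   -0.9 ]
 [ 0.9   0.    0.44]
 [ 0.   -1.   -0.  ]]
```

```bash
python3 - <<'E'
import cv2,numpy as np
s=cv2.imread("pics/scene0.png");t=cv2.imread("pics/top0.png")
g=lambda im,x,y:cv2.resize(im[y:y+50,x:x+66],(396,300),interpolation=cv2.INTER_CUBIC)
cv2.imwrite("pics/c2.png",np.vstack([np.hstack([g(s,315,203),g(t,335,188)]),np.hstack([g(s,215,200),g(t,225,203)])]))
E
```

```text
(no output)
```

View pics/c2.png

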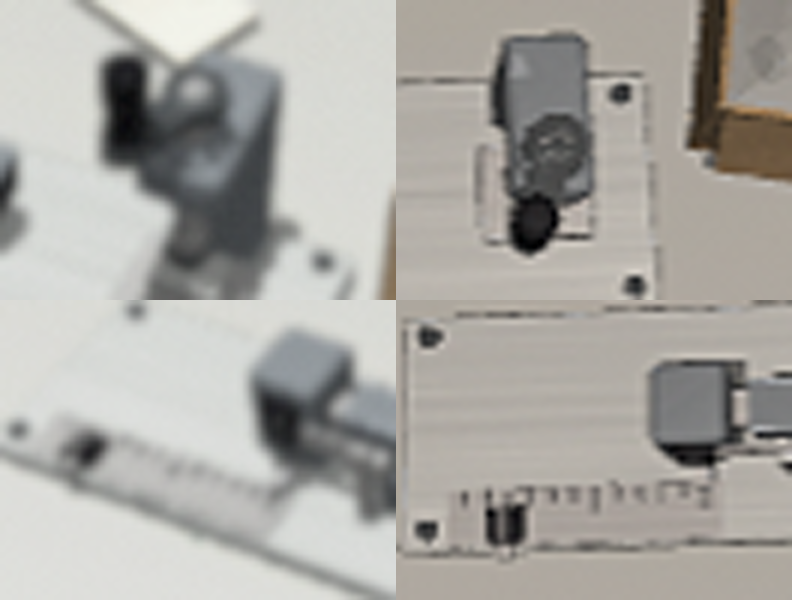

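```bash
python3 - <<'E'
from h import *
np.set_printoptions(precision=1,suppress=True)
T=ctrl.camera("top");S=ctrl.camera("scene");q=np.load("q.npy");a=q[2];print(a)
M=np.array([[np.cos(a),np.sin(a)],[-np.sin(a),np.cos(a)]])
for n,u,v in[("griptop",(358.5,223.3),(335.8,214.)),("gripfoot",(357.67,226.7),(335.5,227.7)),("hub",(361.5,212.2),(347.8,218.8)),("headtop",(225+(687-396)/6,203+105/6),(215+302/6,200+65/6)),("clip",(243.3,240.5),(215+85/6,200+143/6))]:
    X,e=tri(T,u,S,v);print(n,X,e,"fix",M@(X[:2]-q[:2]))
for z in(20,26,30):print(z,M@(atz(T,(243.3,239),z)[:2]-q[:2]))
X=fx(q,[(0,-140,129),(0,-140,109)]);print(proj(T,X),proj(S,X))
p0=ctrl.read_state();print(p0["clock"],p0["tcp_pos"],p0["tool_rot"])
E
```

```text
0.0997517422188155
griptop [469.1 -47.9 165.5] 0.7139410052844062 fix [ -31.7 -124.9]
gripfoot [467.  -49.2 127. ] 0.6628769246801562 fix [ -34. -126.]
hub [504.2 -58.1 127.3] 1.6924617150749155 fix [   2.2 -138.5]
headtop [481.5 166.1  62.6] 2.2382747660921596 fix [ 2.  86.8]
clip [428.4 250.7  17.6] 0.8502134651320659 fix [-42.5 176.3]
20 [-39.  176.1]
26 [-39.7 174.9]
30 [-40.2 174. ]
[[362.5 212.7]
 [361.8 214.2]] [[347.7 219.1]
 [347.3 225.5]]
1.5 [242.6 493.6 404.7] [[ 0.4  0.  -0.9]
 [ 0.9  0.   0.4]
 [ 0.  -1.   0. ]]
```

```bash
python3 -m pendant '[[[1.8,-4.5,0,0,0,-0.14],[3.6,-9,0,0,0,-0.28],[5.4,-13.5,0,0,0,-0.42],[7.2,-18,0,0,0,-0.56],[9,-22.5,0,0,0,-0.7]]]' -1 40; python3 -m pendant '[[[1.8,-4.5,0,0,0,-0.1],[3.6,-9,0,0,0,-0.2],[5.4,-13.5,0,0,0,-0.3],[7.2,-18,0,0,0,-0.316],[9,-22.5,0,0,0,-0.316]]]'
```

```text
clock: 2.0
tcp_pos: [332.7, 266.9, 404.9]
tool_rot: [[0.918, 0.001, -0.398], [0.398, 0.0, 0.918], [0.001, -1.0, -0.0]]
wrist_force: [1.0, -0.7, 0.1]
finger_gap: 1.003
clock: 2.5
tcp_pos: [422.7, 41.6, 405.1]
tool_rot: [[0.995, 0.001, -0.097], [0.097, 0.0, 0.995], [0.001, -1.0, 0.0]]
wrist_force: [0.5, 0.3, -0.2]
finger_gap: 1.004
```

```bash
python3 -m pendant '[[[1.5,-3,0,0,0,0],[3,-6,-1,0,0,0],[4.5,-9,-3,0,0,0],[4.5,-9,-4.5,0,0,0],[4.5,-9,-4.5,0,0,0]]]'
python3 - <<'E'
from h import *
np.set_printoptions(precision=1,suppress=True)
T=ctrl.camera("top");S=ctrl.camera("scene")
g=lambda p,x,y:cv2.resize(p["frame"][y:y+75,x:x+66,::-1],(396,450),interpolation=cv2.INTER_CUBIC)
cv2.imwrite("pics/d0.png",np.hstack([g(S,305,175),g(T,330,180)]))
t=ctrl.read_state()["tcp_pos"];print(t,proj(S,[t-[0,0,155],t-[0,0,173]]),proj(T,[t-[0,0,173]]))
E
```

```text
clock: 3.0
tcp_pos: [467.2, -47.2, 357.0]
tool_rot: [[0.995, -0.006, -0.096], [0.096, 0.001, 0.995], [-0.005, -1.0, 0.002]]
wrist_force: [0.3, -1.0, -0.2]
finger_gap: 1.001
[467.5 -46.3 359.9] [[335.3 200.1]
 [335.1 206.6]] [[358.4 222.5]]
```

View pics/d0.png

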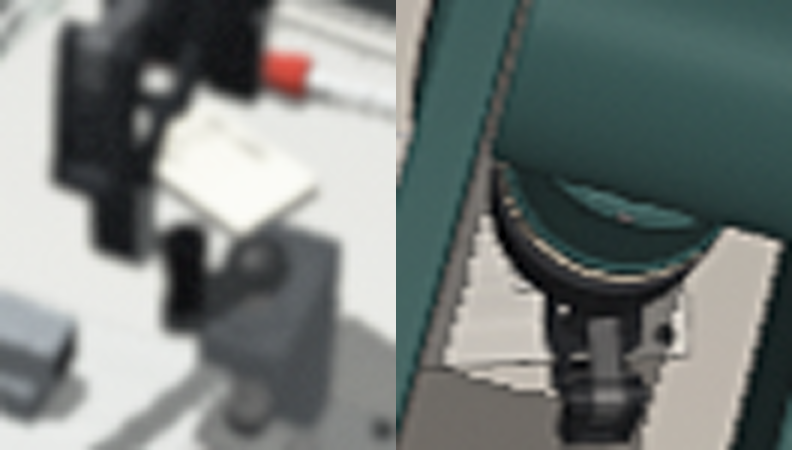

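```bash
python3 -m pendant '[[[0,-0.1,-1.5,0,0,0],[0,-0.15,-3,0,0,0],[0,-0.15,-4.5,0,0,0],[0,-0.15,-5.4,0,0,0],[0,-0.15,-5.4,0,0,0]]]'; python3 -m pendant '[[[0,0,0,0,0,0],[0,0,0,0,0,0],[0,0,0,0,0,0],[0,0,0,0,0,0],[0,0,0,0,0,0]]]' 1 35;python3 -m pendant '[[[0,0,0,0,0,0],[0,0,0,0,0,0],[0,0,0,0,0,0]]]'
```

```text
clock: 3.6
tcp_pos: [467.3, -47.3, 305.4]
tool_rot: [[0.995, -0.001, -0.099], [0.099, 0.0, 0.995], [-0.001, -1.0, 0.0]]
wrist_force: [-0.1, 0.8, -0.0]
finger_gap: 0.998
clock: 4.1
tcp_pos: [467.9, -47.9, 306.9]
tool_rot: [[0.995, 0.002, -0.098], [0.098, -0.0, 0.995], [0.002, -1.0, -0.0]]
wrist_force: [1.2, 0.5, 3.0]
finger_gap: 0.197
clock: 4.4
tcp_pos: [467.9, -47.9, 306.9]
tool_rot: [[0.995, 0.002, -0.098], [0.098, -0.0, 0.995], [0.002, -1.0, -0.0]]
wrist_force: [0.3, 0.5, 4.7]
finger_gap: 0.199
```

```bash
cat > tab.py <<'E'
import sys,numpy as np
# tab.py phi0 d_start step rows: shifts (cm) per call of 5
phi0,r,step,n=map(float,sys.argv[1:5])
P=lambda d:np.array([r*np.cos(phi0-d),r*np.sin(phi0-d),-1.91*d])/10
for k in range(0,int(n),5):
    print([list(np.round(P((k+i)*step)-P(k*step),2))+[0,0,0] for i in range(1,6)])
E
python3 tab.py 2.81 38 0.25 30
```

```text
[[np.float64(0.42), np.float64(0.85), np.float64(-0.05), 0, 0, 0], [np.float64(1.03), np.float64(1.57), np.float64(-0.1), 0, 0, 0], [np.float64(1.81), np.float64(2.12), np.float64(-0.14), 0, 0, 0], [np.float64(2.69), np.float64(2.45), np.float64(-0.19), 0, 0, 0], [np.float64(3.63), np.float64(2.56), np.float64(-0.24), 0, 0, 0]]
[[np.float64(0.94), np.float64(-0.13), np.float64(-0.05), 0, 0, 0], [np.float64(1.82), np.float64(-0.48), np.float64(-0.1), 0, 0, 0], [np.float64(2.58), np.float64(-1.05), np.float64(-0.14), 0, 0, 0], [np.float64(3.18), np.float64(-1.78), np.float64(-0.19), 0, 0, 0], [np.float64(3.58), np.float64(-2.64), np.float64(-0.24), 0, 0, 0]]
[[np.float64(0.17), np.float64(-0.93), np.float64(-0.05), 0, 0, 0], [np.float64(0.11), np.float64(-1.88), np.float64(-0.1), 0, 0, 0], [np.float64(-0.18), np.float64(-2.78), np.float64(-0.14), 0, 0, 0], [np.float64(-0.69), np.float64(-3.58), np.float64(-0.19), 0, 0, 0], [np.float64(-1.38), np.float64(-4.23), np.float64(-0.24), 0, 0, 0]]
[[np.float64(-0.83), np.float64(-0.46), np.float64(-0.05), 0, 0, 0], [np.float64(-1.75), np.float
[... 203 characters left out ...]
(-0.03), np.float64(-0.24), 0, 0, 0]]
[[np.float64(-0.7), np.float64(0.64), np.float64(-0.05), 0, 0, 0], [np.float64(-1.21), np.float64(1.44), np.float64(-0.1), 0, 0, 0], [np.float64(-1.52), np.float64(2.33), np.float64(-0.14), 0, 0, 0], [np.float64(-1.59), np.float64(3.28), np.float64(-0.19), 0, 0, 0], [np.float64(-1.43), np.float64(4.21), np.float64(-0.24), 0, 0, 0]]
[[np.float64(0.39), np.float64(0.86), np.float64(-0.05), 0, 0, 0], [np.float64(0.98), np.float64(1.6), np.float64(-0.1), 0, 0, 0], [np.float64(1.74), np.float64(2.18), np.float64(-0.14), 0, 0, 0], [np.float64(2.61), np.float64(2.54), np.float64(-0.19), 0, 0, 0], [np.float64(3.55), np.float64(2.68), np.float64(-0.24), 0, 0, 0]]
```

```bash
python3 -m pendant '[[[0.42,0.85,-0.05,0,0,0],[1.03,1.57,-0.1,0,0,0],[1.81,2.12,-0.14,0,0,0],[2.69,2.45,-0.19,0,0,0],[3.63,2.56,-0.24,0,0,0]]]'
```

```text
clock: 4.9
tcp_pos: [503.9, -20.9, 304.4]
tool_rot: [[0.995, 0.0, -0.099], [0.099, 0.004, 0.995], [0.001, -1.0, 0.004]]
wrist_force: [-2.1, 4.9, 6.1]
finger_gap: 0.201
```

```bash
python3 -m pendant '[[[0.94,-0.13,-0.05,0,0,0],[1.82,-0.48,-0.1,0,0,0],[2.58,-1.05,-0.14,0,0,0],[3.18,-1.78,-0.19,0,0,0],[3.58,-2.64,-0.24,0,0,0]]]'; python3 -m pendant '[[[0.17,-0.93,-0.05,0,0,0],[0.11,-1.88,-0.1,0,0,0],[-0.18,-2.78,-0.14,0,0,0],[-0.69,-3.58,-0.19,0,0,0],[-1.38,-4.23,-0.24,0,0,0]]]'
```

```text
clock: 5.4
tcp_pos: [540.7, -47.9, 302.1]
tool_rot: [[0.995, 0.004, -0.099], [0.099, 0.002, 0.995], [0.004, -1.0, 0.002]]
wrist_force: [0.7, 3.1, 5.7]
finger_gap: 0.198
clock: 5.9
tcp_pos: [525.7, -90.8, 299.4]
tool_rot: [[0.995, 0.0, -0.098], [0.098, 0.003, 0.995], [0.0, -1.0, 0.003]]
wrist_force: [-2.1, 5.5, 8.0]
finger_gap: 0.198
```

```bash
python3 -m pendant '[[[-0.83,-0.46,-0.05,0,0,0],[-1.75,-0.7,-0.1,0,0,0],[-2.69,-0.7,-0.14,0,0,0],[-3.61,-0.48,-0.19,0,0,0],[-4.45,-0.03,-0.24,0,0,0]]]'
```

```text
clock: 6.4
tcp_pos: [482.1, -90.3, 297.2]
tool_rot: [[0.995, 0.006, -0.098], [0.098, 0.004, 0.995], [0.006, -1.0, 0.003]]
wrist_force: [7.1, 6.8, 3.3]
finger_gap: 0.196
```

```bash
python3 -m pendant '[[[-0.7,0.64,-0.05,0,0,0],[-1.21,1.44,-0.1,0,0,0],[-1.52,2.33,-0.14,0,0,0],[-1.59,3.28,-0.19,0,0,0],[-1.43,4.21,-0.24,0,0,0]]]'; python3 -m pendant '[[[0.39,0.86,-0.05,0,0,0],[0.98,1.6,-0.1,0,0,0],[1.74,2.18,-0.14,0,0,0],[2.61,2.54,-0.19,0,0,0],[3.3,2.65,-0.22,0,0,0]]]'
```

```text
clock: 6.9
tcp_pos: [467.3, -49.5, 295.0]
tool_rot: [[0.995, 0.002, -0.097], [0.097, -0.003, 0.995], [0.002, -1.0, -0.003]]
wrist_force: [1.5, -2.7, 6.7]
finger_gap: 0.2
clock: 7.4
tcp_pos: [499.9, -21.2, 292.6]
tool_rot: [[0.995, -0.002, -0.099], [0.099, 0.003, 0.995], [-0.001, -1.0, 0.004]]
wrist_force: [-2.1, 6.8, 9.4]
finger_gap: 0.201
```

```bash
python3 -m pendant '[[[0.2,0,0,0,0,0],[0.4,0,-0.02,0,0,0],[0.4,0,-0.02,0,0,0],[0.4,0,-0.02,0,0,0]]]'
```

```text
clock: 7.8
tcp_pos: [502.6, -21.1, 292.4]
tool_rot: [[0.995, -0.006, -0.099], [0.099, 0.004, 0.995], [-0.006, -1.0, 0.005]]
wrist_force: [-8.2, 6.4, 13.4]
finger_gap: 0.2
```

```bash
python3 -m pendant '[[[0,0,0,0,0,0],[0,0,0,0,0,0],[0,0,0,0,0,0],[0,0,0,0,0,0],[0,0,1,0,0,0]]]' -1; python3 -m pendant '[[[0,0,4,0,0,0],[0,0,8,0,0,0],[-0.6,4.5,8,0,0,0],[-1.2,9,8,0,0,0],[-1.8,13.5,8,0,0,0]]]'
python3 - <<'E'
from h import *
np.set_printoptions(precision=1,suppress=True)
T=ctrl.camera("top");S=ctrl.camera("scene");q=np.load("q.npy")
g=lambda p,x,y:cv2.resize(p["frame"][y:y+75,x:x+66,::-1],(396,450),interpolation=cv2.INTER_CUBIC)
cv2.imwrite("pics/e0.png",np.hstack([g(S,315,190),g(S,205,180)]))
for p in(T,S):
  for l in("head","index_clip","pointer_tip","lock_button","index_line"):print(l,[(d["uv"],round(d["confidence"],2)) for d in ctrl.look_for(l,p)[:2]])
E
```

```text
clock: 8.3
tcp_pos: [503.5, -22.7, 299.6]
tool_rot: [[0.995, -0.005, -0.098], [0.098, 0.001, 0.995], [-0.005, -1.0, 0.001]]
wrist_force: [-0.6, 0.2, -0.1]
finger_gap: 0.998
clock: 8.8
tcp_pos: [485.9, 113.3, 382.8]
tool_rot: [[0.995, 0.002, -0.096], [0.096, 0.0, 0.995], [0.002, -1.0, 0.0]]
wrist_force: [1.0, -0.1, -0.5]
finger_gap: 0.998
head [([272.9, 224.1], 0.72)]
index_clip [([272.6, 222.4], 0.27)]
pointer_tip [([272.8, 222.9], 0.61)]
lock_button []
index_line []
head [([265.2, 216.2], 0.78)]
index_clip [([225.5, 223.9], 0.61)]
pointer_tip [([265.4, 216.8], 0.8)]
lock_button [([265.7, 216.7], 0.68), ([261.7, 222.1], 0.42)]
index_line [([303.8, 234.9], 0.48)]
```

View pics/e0.png

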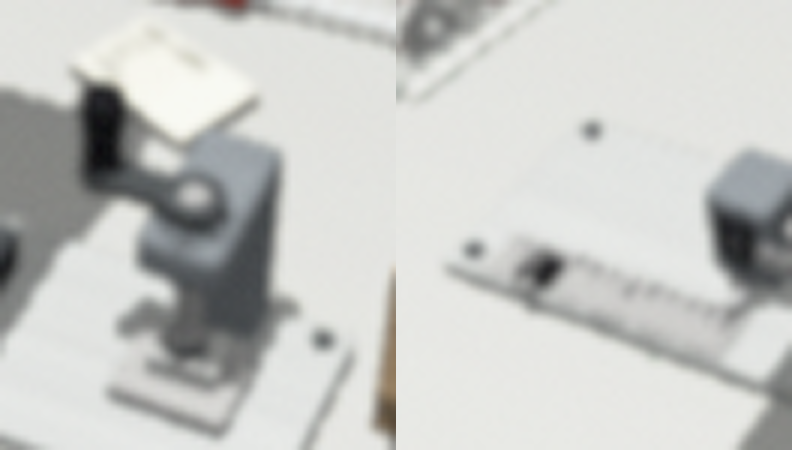

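```bash
python3 -m pendant '[[[-0.2,2.5,-2,0,0,0],[-0.45,5.15,-4,0,0,0],[-0.45,5.15,-8,0,0,0],[-0.45,5.15,-12,0,0,0],[-0.45,5.15,-12,0,0,0]]]'
python3 - <<'E'
from h import *
np.set_printoptions(precision=1,suppress=True)
T=ctrl.camera("top");S=ctrl.camera("scene");q=np.load("q.npy")
g=lambda p,x,y:cv2.resize(p["frame"][y:y+75,x:x+66,::-1],(396,450),interpolation=cv2.INTER_CUBIC)
cv2.imwrite("pics/f0.png",np.hstack([g(S,225,170),g(T,240,180)]))
t=ctrl.read_state()["tcp_pos"];print(t)
X=t-[0,0,155];X[2]=70
h=np.array([(17,17,0),(17,-17,0),(-17,-17,0),(-17,17,0)])@[[.995,.0998,0],[-.0998,.995,0],[0,0,1]]
print((proj(S,X+h)-[225,170])*6,"\n",(proj(T,X+h)-[240,180])*6)
E
```

```text
clock: 9.9
tcp_pos: [479.1, 163.1, 254.9]
tool_rot: [[0.995, -0.014, -0.098], [0.098, -0.003, 0.995], [-0.014, -1.0, -0.002]]
wrist_force: [-0.8, -0.8, -1.0]
finger_gap: 1.001
[481.7 163.5 261.4]
[[230.5 199. ]
 [297.9 221.7]
 [255.3 271.2]
 [186.8 247.3]] 
 [[167.4 201.5]
 [245.1 198.4]
 [246.4 275.6]
 [168.1 278.7]]
```

View pics/f0.png

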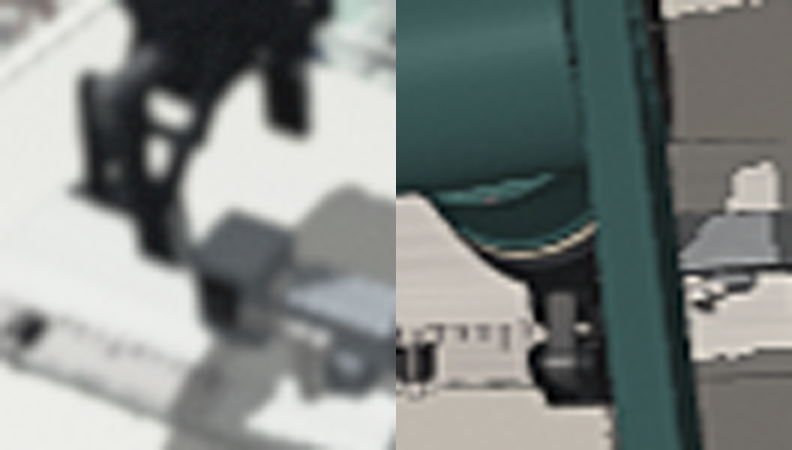

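```bash
python3 -m pendant '[[[0,0.1,-2,0,0,0],[0,0.1,-4,0,0,0],[0,0.1,-5.6,0,0,0],[0,0.1,-5.6,0,0,0],[0,0.1,-5.6,0,0,0]]]'; python3 -m pendant '[[[0,0,0,0,0,0],[0,0,0,0,0,0],[0,0,0,0,0,0],[0,0,0,0,0,0],[0,0,0,0,0,0]]]' 1 40;python3 -m pendant '[[[0,0,0,0,0,0],[0,0,0,0,0,0],[0,0,0,0,0,0]]]'
```

```text
clock: 10.5
tcp_pos: [482.8, 164.8, 207.9]
tool_rot: [[0.995, 0.004, -0.097], [0.097, 0.001, 0.995], [0.004, -1.0, 0.0]]
wrist_force: [-0.3, 0.3, 1.0]
finger_gap: 0.995
clock: 11.0
tcp_pos: [482.4, 164.9, 206.8]
tool_rot: [[0.995, 0.003, -0.098], [0.098, 0.001, 0.995], [0.003, -1.0, 0.0]]
wrist_force: [2.9, 1.4, 6.5]
finger_gap: 0.416
clock: 11.3
tcp_pos: [482.4, 164.9, 206.9]
tool_rot: [[0.995, 0.002, -0.098], [0.098, 0.001, 0.995], [0.002, -1.0, 0.0]]
wrist_force: [3.6, 0.4, 6.0]
finger_gap: 0.415
```

```bash
python3 -m pendant '[[[-0.16,1.6,0,0,0,0],[-0.32,3.2,0,0,0,0],[-0.48,4.8,0,0,0,0],[-0.64,6.4,0,0,0,0],[-0.8,8,0,0,0,0]]]';python3 -m pendant '[[[0,0,0,0,0,0],[0,0,0,0,0,0]]]'
python3 - <<'E'
from h import *
np.set_printoptions(precision=1,suppress=True)
T=ctrl.camera("top");S=ctrl.camera("scene")
g=lambda p,x,y:cv2.resize(p["frame"][y:y+75,x:x+66,::-1],(396,450),interpolation=cv2.INTER_CUBIC)
cv2.imwrite("pics/g0.png",np.hstack([g(S,205,180),g(T,210,195)]))
print(ctrl.read_state()["tcp_pos"])
for p in(T,S):
  for l in("index_clip","pointer_tip","index_line"):print(l,[(d["uv"],round(d["confidence"],2)) for d in ctrl.look_for(l,p)[:2]])
E
```

```text
clock: 11.8
tcp_pos: [474.6, 244.7, 206.9]
tool_rot: [[0.995, 0.003, -0.097], [0.097, -0.002, 0.995], [0.002, -1.0, -0.002]]
wrist_force: [4.0, -4.4, 6.3]
finger_gap: 0.418
clock: 12.0
tcp_pos: [474.5, 244.8, 206.8]
tool_rot: [[0.995, 0.003, -0.098], [0.098, -0.001, 0.995], [0.003, -1.0, -0.001]]
wrist_force: [3.5, -2.4, 6.1]
finger_gap: 0.418
[474.5 244.4 206.8]
index_clip []
pointer_tip [([266.9, 221.7], 0.81)]
index_line [([324.8, 161.3], 0.23)]
index_clip [([225.7, 223.8], 0.38)]
pointer_tip [([250.6, 211.1], 0.67)]
index_line []
```

View pics/g0.png

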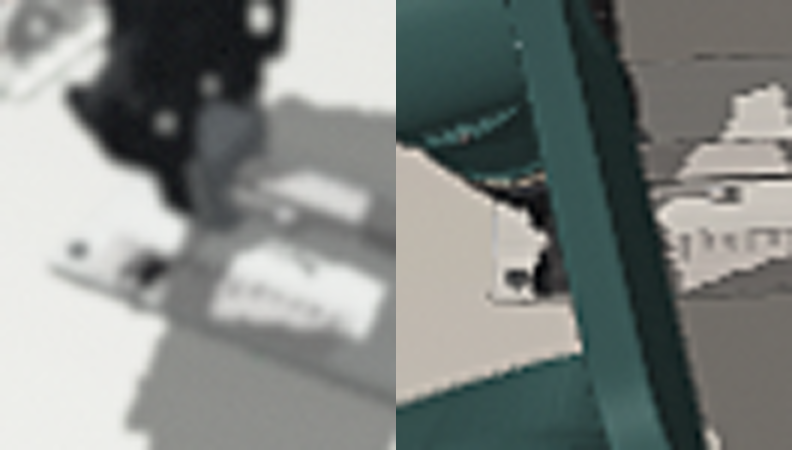

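```bash
python3 - <<'E'
from h import *
q=np.load("q.npy");q[0]+=1.2
out=[]
for n in("top","scene"):
    p=ctrl.camera(n);im=cv2.imread(f"pics/{n}0.png")
    ys,xs=np.meshgrid(200-np.arange(750)/5.,-5-np.arange(290)/5.)
    m=proj(p,fx(q,np.c_[xs.ravel(),ys.ravel(),np.full(xs.size,25.)])).astype(np.float32).reshape(290,750,2)
    o=cv2.remap(im,m,None,cv2.INTER_CUBIC)
    for k in range(0,750,50):cv2.line(o,(k,0),(k,4 if k%250 else 12),(0,0,255),1)
    out.append(o)
cv2.imwrite("pics/h0.png",np.vstack(out))
E
```

```text
(no output)
```

View pics/h0.png

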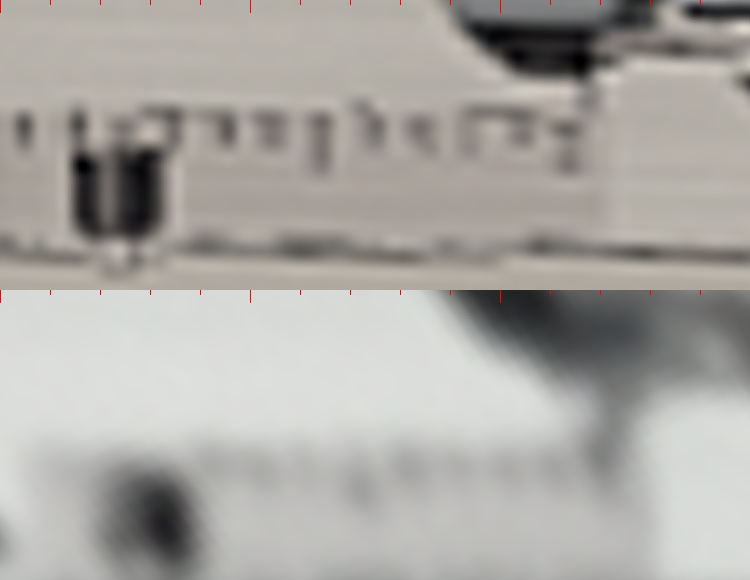

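```bash
python3 -m pendant '[[[-0.05,0.5,0,0,0,0],[-0.1,1,0,0,0,0],[-0.1,1,0,0,0,0],[-0.1,1,0,0,0,0]]]'
cat > look.py <<'E'
from h import *
import sys
q=np.load("q.npy");q[0]+=1.2
F=[]
for i in range(8):
    p=ctrl.camera("scene");F.append(p["frame"].astype(float))
print(np.std([f[220,230] for f in F],axis=0),ctrl.read_state()["tcp_pos"])
im=np.mean(F,0)[:,:,::-1]
g=im[208:238,210:260]
g=255*(np.clip(g,0,255)/255)**.6
A=cv2.resize(g.clip(0,255).astype(np.uint8),(750,450),interpolation=cv2.INTER_CUBIC)
cv2.imwrite("pics/"+sys.argv[1],A);np.save("avg.npy",im)
E
python3 look.py i0.png
```

```text
clock: 12.9
tcp_pos: [473.6, 254.3, 206.8]
tool_rot: [[0.995, 0.003, -0.098], [0.098, -0.001, 0.995], [0.003, -1.0, -0.001]]
wrist_force: [4.7, -2.7, 6.5]
finger_gap: 0.421
[0.48412292 0.78062475 0.59947894] [473.60925807 254.13708222 206.84659622]
```

View pics/i0.png

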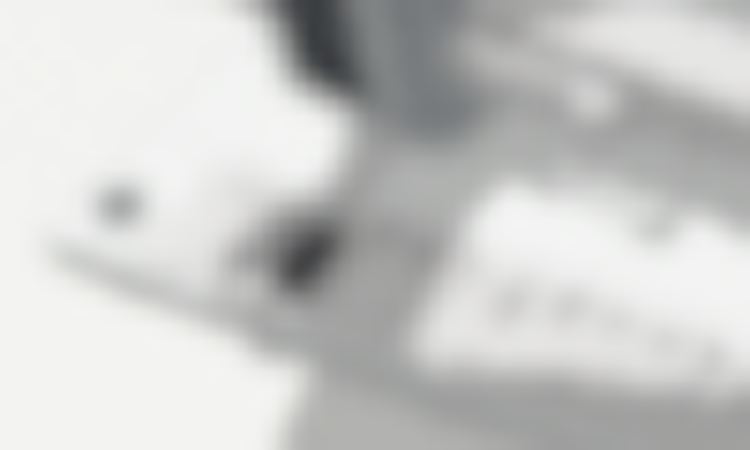

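```bash
python3 - <<'E'
from h import *
np.set_printoptions(precision=0,suppress=True,linewidth=250)
q=np.load("q.npy");q[0]+=1.2
p=ctrl.camera("top");im=cv2.imread("pics/top0.png").mean(2).astype(np.float32)
def prof(z,x0,x1,y0,y1,st=1.):
    ys=np.arange(y1,y0,-st);xs=np.arange(x0,x1,1.)
    Y,X=np.meshgrid(ys,xs)
    m=proj(p,fx(q,np.c_[X.ravel(),Y.ravel(),np.full(X.size,z)])).astype(np.float32).reshape(len(xs),len(ys),2)
    return ys,cv2.remap(im,m,None,cv2.INTER_LINEAR).mean(0)
for n,a in dict(head=(70,-12,12,55,115),clip=(26,-45,-35,160,195),blade_out=(26,-53,-49,165,190),blade_in=(24,-34,-27,165,190),ptr1=(25,-26,-21,70,100),ptr2=(25,-30,-26,70,100),sleeveneg=(57,-8,8,-75,-45),sleevepos=(57,-8,8,50,70)).items():
    y,v=prof(*a);print(n);print(np.vstack([y,v]))
E
```

```text
head
[[115. 114. 113. 112. 111. 110. 109. 108. 107. 106. 105. 104. 103. 102. 101. 100.  99.  98.  97.  96.  95.  94.  93.  92.  91.  90.  89.  88.  87.  86.  85.  84.  83.  82.  81.  80.  79.  78.  77.  76.  75.  74.  73.  72.  71.  70.  69.  68.  67.
   66.  65.  64.  63.  62.  61.  60.  59.  58.  57.  56.]
 [173. 173. 173. 173. 174. 175. 176. 171. 165. 156. 140. 125. 118. 114. 112. 116. 121. 123. 123. 123. 123. 123. 123. 123. 123. 123. 124. 124. 124. 124. 124. 125. 125. 125. 125. 125. 126. 126. 126. 126. 125. 114. 104.  91.  75.  58.  71.  91. 110.
  123. 135. 139. 137. 136. 134. 132. 131. 130. 129. 130.]]
clip
[[195. 194. 193. 192. 191. 190. 189. 188. 187. 186. 185. 184. 183. 182. 181. 180. 179. 178. 177. 176. 175. 174. 173. 172. 171. 170. 169. 168. 167. 166. 165. 164. 163. 162. 161.]
 [159. 160. 161. 162. 163. 165. 165. 163. 161. 130.  85.  41.  44.  51.  60.  78.  96.  97.  80.  64.  53.  43.  33.  31.  28.  35.  59.  84. 111. 138. 167. 168. 166. 165. 164.]]
blade_out
[[190. 189. 188. 187. 186. 185. 184. 183. 182. 181. 180. 179. 178. 177. 176. 175. 174. 173. 172. 171. 170. 169. 
[... 868 characters left out ...]
.  72.  71.]
 [144. 136. 129. 123. 124. 125. 130. 140. 149. 151. 150. 150. 148. 145. 144. 143. 142. 145. 149. 154. 160. 165. 170. 171. 173. 173. 173. 172. 172. 172.]]
sleeveneg
[[-45. -46. -47. -48. -49. -50. -51. -52. -53. -54. -55. -56. -57. -58. -59. -60. -61. -62. -63. -64. -65. -66. -67. -68. -69. -70. -71. -72. -73. -74.]
 [127. 127. 127. 127. 127. 127. 128. 128. 128. 126. 124. 118. 111. 106. 122. 140. 156. 165. 175. 177. 175. 174. 174. 173. 173. 173. 173. 173. 173. 173.]]
sleevepos
[[ 70.  69.  68.  67.  66.  65.  64.  63.  62.  61.  60.  59.  58.  57.  56.  55.  54.  53.  52.  51.]
 [ 91. 119. 139. 153. 167. 160. 152. 144. 137. 129. 126. 125. 124. 124. 124. 124. 124. 123. 123. 123.]]
```

```bash
python3 -m pendant '[[[0,-0.08,0,0,0,0],[0,-0.08,0,0,0,0],[0,-0.08,0,0,0,0],[0,-0.08,0,0,0,0],[0,-0.08,0,0,0,0]]]'; python3 -c "
from bench import ctrl
s=ctrl.read_state();print(s['clock'],s['tcp_pos'],s['joint_vel'],s['finger_gap'],s['wrist_force']);print(ctrl.finish_job())"
```

```text
clock: 13.85
tcp_pos: [473.7, 253.3, 206.8]
tool_rot: [[0.995, 0.003, -0.097], [0.097, -0.001, 0.995], [0.003, -1.0, -0.001]]
wrist_force: [4.6, -3.1, 7.2]
finger_gap: 0.414
13.85 [473.65199626 253.30331858 206.83633214] [-0.00143759 -0.00016027  0.00047467 -0.00071661 -0.0001402   0.00058728] 0.41362998579093413 [ 4.56595244 -3.05886923  7.17069848]
the job is handed in; nothing more can be done
None
```

I handed the job in at 13.85 s with the clamp tightened and the arm drawn out about 89 mm, still held with the button squeezed. `finish_job` gave no verdict. The arm's position at the index rests on estimates, because I never saw the pointer and blade lined up.

- **Clamp:** I turned the crank about 7.4 rad, until it resisted a further push with about 8 N. A picture afterwards showed the grip pointing along the fixture's +y, which is the 1.25-turn stop, with the pad down on the block. I did not measure the pad force itself.
- **Head grip:** The jaws closed to an opening of about 0.415, roughly 36 mm, which matches the button being fully in. The wrist force of about 3 N towards home fits the arm's return spring, and the arm was still when I handed in.
- **Index:** My estimates of the needed extension, from the head, the clip and the scale ticks in the pictures, were about 88 to 90 mm, and I set about 89 mm.
    - **Blocked view:** A last close look did not settle it, as the robot and its shadow hid the pointer.
    - **Disagreeing reading:** One rough reading of a dark streak near the pointer gave about 93 mm. I took it for the pointer's shadow and set it aside. If it was right, the arm is outside the 3.5 mm tolerance.
- **Bystanders:** The arm did not go near the marker, bolt or note pad at their height. I did not check their positions afterwards.

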